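# Line up the blue tints in the paint-pot rack

### The arm

A 7-joint arm with a two-finger parallel gripper is mounted at the origin on the work surface. World frame = base frame: x ahead of the robot, y to its left, z up, the work surface at z = 0. Lengths are in m, angles in rad, forces in N, time in s.
With the tool pointing down it reaches from about 0.425 to 0.925 m from the base axis. Payload 6.8 kg.
Tool frame: the origin (TCP) lies at the very end of the fingers, on their centre line; the grasp point (between the pads) lies 19 mm behind it; z points along the fingers, y is the line along which they close (so a half turn about z gives the same grasp; the last joint's range is limited). The gripper opens to 85 mm and grips with 20 to 120 N. Pads are 22 mm wide; open, the fingers measure 114 mm over their backs; the gripper's body (76 mm by 85 mm) begins 54 mm behind the grasp point. The pads swing forward as they close: fully open they stand 13 mm farther back than shut.
Start: joints at [-1.225, 0.477, 0.022, 1.555, -0.011, 1.109, -0.083], TCP at [0.296, 0.607, 0.231] pointing down, gripper open.
Joint ranges: [-2.96, 2.96], [-0.34, 2.1], [-1.41, 1.46], [0.24, 2.44], [-1.37, 4.51], [0.17, 1.92], [-2.96, 2.96]. Speed limits (rad/s): [2.39, 2.39, 3.14, 3.14, 3.14, 3.14, 3.14].

### API

Orientations are given as a unit quaternion [w, x, y, z].
In Python, from station import get_obs, read_camera, hand_in gives the robot as it stands.
- The arm moves only by the tool arm_command, never from a script. Its argument "commands" is one flat list of numbers, 7 for each row, row after row: the shift along the tool's x, y, z in m, then the turn, a rotation vector about the tool's x, y, z in degrees, then the opening, from 0 (shut) to 1 (fully open). In form: [tx, ty, tz, rx, ry, rz, fingers, tx, ty, tz, rx, ry, rz, fingers, ...]. A call has 1 to 8 rows; each row is the pose to reach, as a shift and turn from the pose commanded when the call began, along the tool's axes at that moment; what a row does not reach only later rows make up. A row lasts 1/10 s, in which the tool goes at most 50 mm and 8.59 degrees, less where a joint would pass 70% of its speed; a pose out of reach is approached as far as the arm can. A call with a gripper value outside its range is refused whole. The fingers move at their own pace and stop on an object; "force" is the grip in N (left out, the last holds). Time passes only in rows, so rows that repeat a pose let the fingers close. It gives the time, the measured TCP pose, the force, the opening and the grip force at its end, in the units of the state.
- get_obs(): the state, without advancing time (a new reading comes with each control period).
- read_camera(name): name is "side" or "top" or "wrist"; returns a dict with "img" (420x560x3 uint8, red, green, blue), "camera_matrix" (3x3 intrinsics, pixels), "k1" (the pictures are not rectified: a ray, as slopes to the right and down, at radius r is drawn at 1 + k1 r^2 times it, then the intrinsics apply), "pose" (4x4, takes a point from camera to world coordinates). Camera axes: x right, y down, z forward; pixel columns grow to the right and rows downward; lengths in m; the calibration is good to about 2 mm. A picture is of the moment at which its call begins. There is no depth.
- hand_in(): hands the job in; it is judged then, once.
The state is a dict: "t": time; "q": joint angles; "joint_vel": joint speeds; "joint_torque": joint torques, N m; "eef_pos": TCP position; "tool_rot": TCP orientation; "contact_force": force on the tool from outside, world axes, zero at the start; "torque": the same for the moment, N m; "gripper_width": opening from 0.0 (shut) to 1.0 (fully open); "grasp_force": force on a finger pad.
Only numpy, scipy, OpenCV 4.12 (cv2) and the standard library are available. Lean on these libraries where they do the work, as an engineer would, in place of code of your own. Each camera call takes 0.05 s, during which the arm holds its last target. There are 200 camera calls.

### The job

Finish the blue tint scale in the wooden paint-pot rack: the navy and the white pots already stand in its two end wells, so stand the four loose blue pots in the four wells between them, one to a well, so that the row runs step by step from navy through ever lighter blues to white. Leave the navy and white pots in their wells, keep every pot upright all the time, and let all of them stand flat and still at the end.

Things in the scene. Friction and masses are not known exactly. Their poses are not given: they have to be found in the camera images.
- tint_deep: Strong dark blue (deepest of the four tints, lighter than navy) loose round paint pot, 46 mm across, 66 mm high (straight body to 50 mm, lid above it 43 mm across), about 100 g; origin: centre of its underside, z up. Starts on the table before the rack or beside its ends, among other small things (tape roll, glue pot, yellow cone, red drum, all under 75 mm high), with 35 mm free around it.
- tint_mid: Medium blue (second deepest tint) loose round paint pot, 46 mm across, 66 mm high (straight body to 50 mm, lid above it 43 mm across), about 100 g; origin: centre of its underside, z up. Starts on the table before the rack or beside its ends, among other small things (tape roll, glue pot, yellow cone, red drum, all under 75 mm high), with 35 mm free around it.
- tint_soft: Light sky blue (third tint) loose round paint pot, 46 mm across, 66 mm high (straight body to 50 mm, lid above it 43 mm across), about 100 g; origin: centre of its underside, z up. Starts on the table before the rack or beside its ends, among other small things (tape roll, glue pot, yellow cone, red drum, all under 75 mm high), with 35 mm free around it.
- tint_pale: Very light blue (palest tint, bluer than white) loose round paint pot, 46 mm across, 66 mm high (straight body to 50 mm, lid above it 43 mm across), about 100 g; origin: centre of its underside, z up. Starts on the table before the rack or beside its ends, among other small things (tape roll, glue pot, yellow cone, red drum, all under 75 mm high), with 35 mm free around it.
- pot_navy: Near-black navy (dark end of the scale) loose round paint pot, 46 mm across, 66 mm high (straight body to 50 mm, lid above it 43 mm across), about 100 g; origin: centre of its underside, z up. Already stands in an end well of the rack; which end differs from start to start. The row of wells runs straight from it to the other end pot.
- pot_white: White (light end of the scale) loose round paint pot, 46 mm across, 66 mm high (straight body to 50 mm, lid above it 43 mm across), about 100 g; origin: centre of its underside, z up. Already stands in an end well of the rack; which end differs from start to start. The row of wells runs straight from it to the other end pot.
- well_a: Cork floor, 60 mm across, of one of four empty middle wells of the fixed wooden rack (440 x 90 mm; six wells in a straight row, 70 mm apart). Origin: centre of the well's floor, where a pot stands, 10 mm above the table. Well 62 mm across, 8 mm deep (rack top at 18 mm). All four are alike and their names are shuffled: tell their order from where they lie.
- well_b: Cork floor, 60 mm across, of one of four empty middle wells of the fixed wooden rack (440 x 90 mm; six wells in a straight row, 70 mm apart). Origin: centre of the well's floor, where a pot stands, 10 mm above the table. Well 62 mm across, 8 mm deep (rack top at 18 mm). All four are alike and their names are shuffled: tell their order from where they lie.
- well_c: Cork floor, 60 mm across, of one of four empty middle wells of the fixed wooden rack (440 x 90 mm; six wells in a straight row, 70 mm apart). Origin: centre of the well's floor, where a pot stands, 10 mm above the table. Well 62 mm across, 8 mm deep (rack top at 18 mm). All four are alike and their names are shuffled: tell their order from where they lie.
- well_d: Cork floor, 60 mm across, of one of four empty middle wells of the fixed wooden rack (440 x 90 mm; six wells in a straight row, 70 mm apart). Origin: centre of the well's floor, where a pot stands, 10 mm above the table. Well 62 mm across, 8 mm deep (rack top at 18 mm). All four are alike and their names are shuffled: tell their order from where they lie.
There are look-alikes about, which are no part of the job. What is shaped like the tint_soft but green or pink is not meant.

How it is judged:
At the end, for the whole second after the job is handed in: The four blue pots stand flat in the middle wells (within 12 mm of centre, 0.06 rad of upright), ordered deepest next to navy to palest next to white; the navy and white pots are upright and moved less than 12 mm; all six are released and at rest ((horizontal distance between tint_deep and well_a below 0.012 m or horizontal distance between tint_deep and well_b below 0.012 m or horizontal distance between tint_deep and well_c below 0.012 m or horizontal distance between tint_deep and well_d below 0.012 m) and horizontal distance between tint_deep and pot_navy between 0.035 and 0.105 m and height (world z) of each of tint_deep, tint_mid, tint_soft, tint_pale below 0.014 m and angle between each of tint_deep, tint_mid, tint_soft, tint_pale, pot_navy, pot_white's own z axis and vertical below 0.06 rad and linear speed of each of tint_deep, tint_mid, tint_soft, tint_pale, pot_navy, pot_white below 0.02 m/s and (horizontal distance between tint_mid and well_a below 0.012 m or horizontal distance between tint_mid and well_b below 0.012 m or horizontal distance between tint_mid and well_c below 0.012 m or horizontal distance between tint_mid and well_d below 0.012 m) and horizontal distance between tint_mid and pot_navy between 0.105 and 0.175 m and (horizontal distance between tint_soft and well_a below 0.012 m or horizontal distance between tint_soft and well_b below 0.012 m or horizontal distance between tint_soft and well_c below 0.012 m or horizontal distance between tint_soft and well_d below 0.012 m) and horizontal distance between tint_soft and pot_navy between 0.175 and 0.245 m and (horizontal distance between tint_pale and well_a below 0.012 m or horizontal distance between tint_pale and well_b below 0.012 m or horizontal distance between tint_pale and well_c below 0.012 m or horizontal distance between tint_pale and well_d below 0.012 m) and horizontal distance between tint_pale and pot_navy between 0.245 and 0.315 m and distance of each of pot_navy, pot_white from where it was at the start of the episode below 0.012 m); the robot touches nothing.
It fails at once if a paint pot is tipped over or held tilted by more than about 25 degrees (angle between any of tint_deep, tint_mid, tint_soft, tint_pale, pot_navy, pot_white's own z axis and vertical above 0.45 rad).
It also fails if it takes over 96 s, if anything falls off the work surface, if the arm or the gripper's body presses on something with over 40 N, if the wrist force passes 120 N, or if a joint passes its speed limit or range.

## Working session

There is one attempt and no reset: what is moved stays moved. The work goes in short steps, Python scripts to look and compute and a tool call to move; the robot and the scene stay as the last step left them, time stands still between calls to the robot, and variables do not carry over. Pictures are saved under pics/ and viewed, at most 14 in all, crops included, and the job is handed in when it is done.

Besides the shell and the picture viewer there is one more tool, called after "Call:" as name(argument=value, ...), one argument or row to a line, values as JSON. arm_command: Moves the arm, as the interface text tells. Its arguments: {"type":"object","properties":{"commands":{"type":"array","items":{"type":"number"}},"force":{"type":"number"}},"required":["commands"]}

```bash
mkdir -p pics
python3 - <<'E'
from station import *
import cv2,numpy as np,pickle
o=get_obs();print({k:np.round(v,3) for k,v in o.items()})
for n in("top","side"):
    c=read_camera(n);pickle.dump(c,open(n+".pkl","wb"))
    print(n,c["camera_matrix"].round(1).tolist(),c["k1"],c["pose"].round(4).tolist())
    cv2.imwrite(f"pics/{n}0.png",cv2.resize(c["img"][:,:,::-1],(800,600),interpolation=cv2.INTER_CUBIC))
E
```

```text
{'t': np.float64(0.0), 'q': array([-1.225,  0.478,  0.022,  1.556, -0.012,  1.109, -0.083]), 'joint_vel': array([-0.   , -0.001,  0.   ,  0.   ,  0.001, -0.   , -0.   ]), 'joint_torque': array([ 0.0000e+00, -5.9647e+01,  1.6080e+00, -2.8119e+01,  1.3000e-02,
        1.0000e-02,  0.0000e+00]), 'eef_pos': array([0.296, 0.606, 0.23 ]), 'tool_rot': array([-0.   ,  0.225,  0.974, -0.001]), 'contact_force': array([ 0.042,  0.13 , -0.083]), 'torque': array([ 0.007,  0.075, -0.023]), 'grasp_force': np.float64(0.0), 'gripper_width': np.float64(0.999)}
top [[429.2, 0.0, 287.3], [0.0, 429.2, 202.0], [0.0, 0.0, 1.0]] 0.030212774757053886 [[0.0237, -0.9884, 0.1501, 0.3722], [-0.9997, -0.0248, -0.0054, 0.0308], [0.0091, -0.1499, -0.9887, 1.025], [0.0, 0.0, 0.0, 1.0]]
side [[444.2, 0.0, 280.3], [0.0, 444.2, 213.3], [0.0, 0.0, 1.0]] -0.141251759972723 [[0.9473, -0.1567, 0.2792, 0.1967], [-0.3199, -0.5035, 0.8026, -0.9458], [0.0148, -0.8497, -0.5271, 0.701], [0.0, 0.0, 0.0, 1.0]]
```

View pics/top0.png

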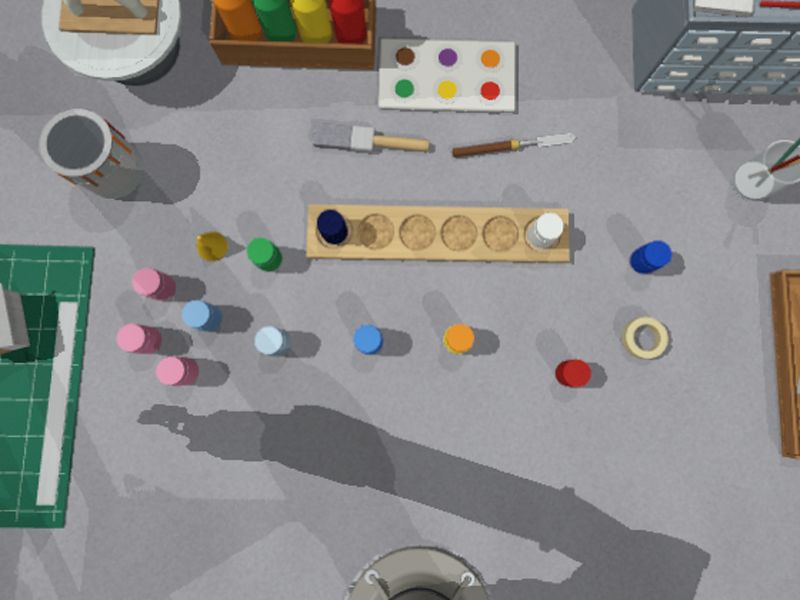

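View pics/side0.png

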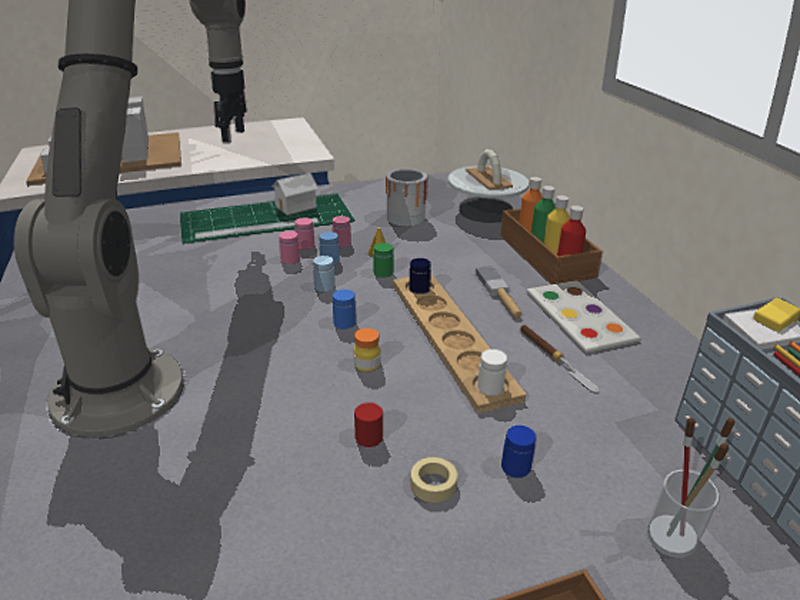

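Top view (800x600): navy (332,227), white (548,230), so the row runs left to right. Loose blues: strong blue (650,257) = deep, medium (368,339) = mid, sky (201,315) = soft, very pale (269,340) = pale. Green (264,254) and pink (152,283), (137,338), (177,371) are look-alikes. I'll confirm this in an enlarged crop.

```bash
cat > h.py <<'E'
import cv2,numpy as np,pickle
def toworld(c,uv,z):
    K=c["camera_matrix"];d=np.array([c["k1"],0,0,0,0.])
    n=cv2.undistortPoints(np.array(uv,float).reshape(-1,1,2),K,d)[:,0]
    r=np.c_[n,np.ones(len(n))]@c["pose"][:3,:3].T;p=c["pose"][:3,3]
    return p+r*((z-p[2])/r[:,2])[:,None]
def topix(c,P):
    q=(np.atleast_2d(P)-c["pose"][:3,3])@c["pose"][:3,:3]
    return cv2.projectPoints(q,np.zeros(3),np.zeros(3),c["camera_matrix"],np.array([c["k1"],0,0,0,0.]))[0][:,0]
E
python3 - <<'E'
from h import *
c=pickle.load(open("top.pkl","rb"))
pts=dict(deep=(650,257),mid=(368,339),soft=(201,315),pale=(269,340),navy=(332,227),white=(548,230))
T=[]
for n,(u,v) in pts.items():
    x,y=int(u*.7),int(v*.7);t=c["img"][y-26:y+26,x-26:x+26,::-1]
    t=cv2.resize(t,(260,260),interpolation=cv2.INTER_NEAREST)
    for k in range(0,260,50):cv2.putText(t,str(k//5+x-26),(k,8),0,.3,(0,0,255));cv2.putText(t,str(k//5+y-26),(0,k+8),0,.3,(0,0,255))
    cv2.putText(t,n,(180,250),0,.6,(0,0,0),2)
    T.append(t)
cv2.imwrite("pics/m.png",np.vstack([np.hstack(T[:3]),np.hstack(T[3:])]))
E
```

```text
(no output)
```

View pics/m.png

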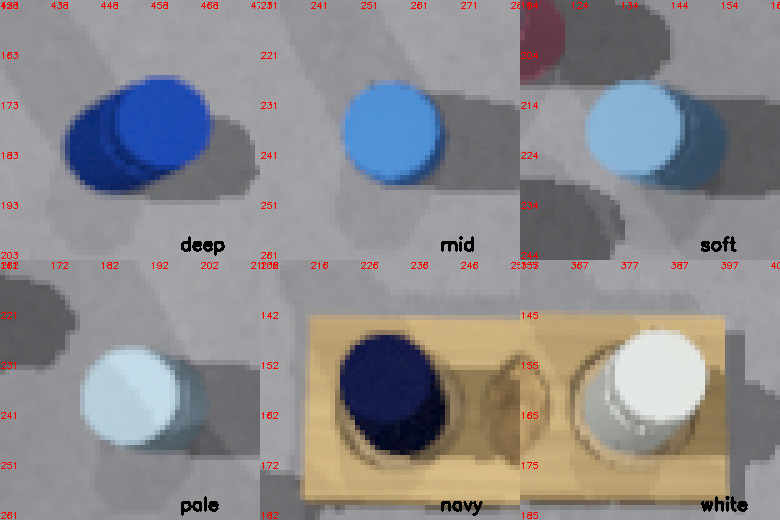

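Run:
```python
from h import *
from scipy.spatial.transform import Rotation as R
c=pickle.load(open("top.pkl","rb"))
P=toworld(c,[(460.1,176.9),(256.7,236.7),(136.5,219.3),(187.3,237.5)],.066);print(P.round(4).tolist())
e=toworld(c,[(230.3,155.1),(384.5,157.5)],.076);print(e.round(4).tolist(),np.hypot(*(e[1]-e[0])[:2]))
print(toworld(c,np.array([(377,231),(417,232),(459,233),(500,234)])*.7,.014).round(4).tolist())
o=toworld(c,np.array([(211,250),(598-0,338),(573,373),(459,338),(264,252)])*.7,.04).round(3);print(o.tolist())
x,y=int(345*.7),int(200*.7)
t=cv2.resize(c["img"][140:188,210:405,::-1],(780,192),interpolation=cv2.INTER_CUBIC);cv2.imwrite("pics/r.png",t)
```

```text
[[0.5855, -0.3666, 0.066], [0.4378, 0.0918, 0.066], [0.4703, 0.3609, 0.066], [0.4324, 0.2458, 0.066]]
[[0.6206, 0.1574, 0.076], [0.6241, -0.1929, 0.076]] 0.3502988811934667
[[0.6227, 0.084, 0.014], [0.6227, 0.0164, 0.014], [0.6228, -0.0547, 0.014], [0.6228, -0.1241, 0.014]]
[[0.577, 0.352, 0.04], [0.449, -0.278, 0.04], [0.392, -0.237, 0.04], [0.443, -0.055, 0.04], [0.576, 0.266, 0.04]]
```

View pics/r.png

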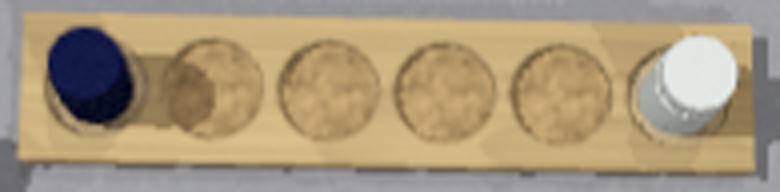

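Crop: six wells in a straight row. The four empty well centres are at crop pixels (214,88), (329,90), (445,92) and (562,94), which puts them at about x 0.6225 m and y 0.087, 0.017, -0.053 and -0.123. The blues are as named: deep has the strongest colour, and pale is distinctly bluer than white. I'll fetch soft first.

Call:
arm_command(
  commands=[-0.264, -0.144, 0.08, 0, 0, 64, 0.85, -0.264, -0.144, 0.08, 0, 0, 64, 0.85, -0.264, -0.144, 0.08, 0, 0, 64, 0.85, -0.264, -0.144, 0.08, 0, 0, 64, 0.85, -0.264, -0.144, 0.08, 0, 0, 64, 0.85, -0.264, -0.144, 0.08, 0, 0, 64, 0.85, -0.264, -0.144, 0.08, 0, 0, 64, 0.85, -0.264, -0.144, 0.08, 0, 0, 64, 0.85],
  force=30,
)

```text
t: 0.9
eef_pos: [0.4717, 0.3575, 0.1503]
tool_rot: [0.001, 0.711, 0.703, -0.001]
contact_force: [-0.5, 1.0, 0.7]
gripper_width: 0.849
grasp_force: 0.0
```

Call:
arm_command(
  commands=[0, 0, 0, 0, 0, 0, 0.85, 0, 0, 0, 0, 0, 0, 0.85],
)

```text
t: 1.1
eef_pos: [0.4696, 0.362, 0.1511]
tool_rot: [-0.0, 0.706, 0.708, -0.0]
contact_force: [1.1, 0.3, 0.5]
gripper_width: 0.851
grasp_force: 0.0
```

```bash
cat >> h.py <<'E'
from scipy.spatial.transform import Rotation as R
def go(o,target):  # tool-axes shift to a world target
    r=R.from_quat(o["tool_rot"],scalar_first=True)
    print("tool x,y:",r.as_matrix()[:,:2].round(3).T.tolist(),"shift",r.inv().apply(np.array(target)-o["eef_pos"]).round(4))
E
python3 - <<'E'
from h import *
from station import *
o=get_obs();print(o["eef_pos"],o["t"],o["gripper_width"],o["q"].round(2));go(o,[.4703,.3609,.014])
c=read_camera("wrist");pickle.dump(c,open("w.pkl","wb"));print(c["pose"].round(3).tolist())
print(topix(c,[[.4703,.3609,.066]]))
cv2.imwrite("pics/w1.png",c["img"][:,:,::-1])
E
```

```text
[0.4696025  0.36199099 0.15109447] 1.1 0.8506209329518438 [-1.    0.44  0.32  1.85 -0.18  0.88 -0.6 ]
tool x,y: [[-0.003, 1.0, -0.0], [1.0, 0.003, -0.0]] shift [-0.0011  0.0007  0.1371]
[[1.0, 0.004, 0.001, 0.47], [0.004, -0.947, -0.322, 0.446], [-0.001, 0.322, -0.947, 0.293], [0.0, 0.0, 0.0, 1.0]]
[[277.67964076 217.22077177]]
```

View pics/w1.png

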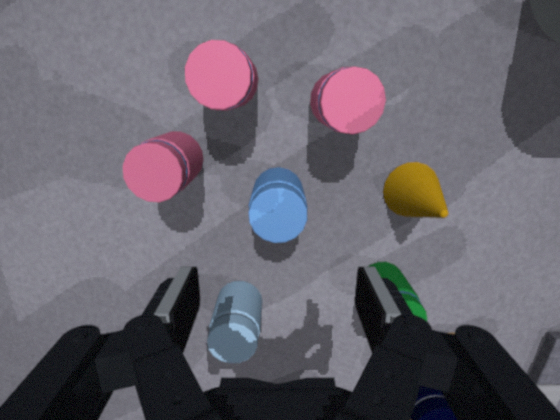

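Wrist view: the sky-blue lid is at (278,213), where predicted to within 3 mm. The pinks are clear of the fingers, so I'll descend, grasp and lift.

Call:
arm_command(
  commands=[0, 0.001, 0.05, 0, 0, 0, 0.85, 0, 0.001, 0.09, 0, 0, 0, 0.85, 0, 0.001, 0.12, 0, 0, 0, 0.85, 0, 0.001, 0.137, 0, 0, 0, 0.85, 0, 0.001, 0.137, 0, 0, 0, 0.85, 0, 0.001, 0.137, 0, 0, 0, 0.4, 0, 0.001, 0.137, 0, 0, 0, 0.4, 0, 0.001, 0.137, 0, 0, 0, 0.4],
  force=30,
)

```text
t: 1.95
eef_pos: [0.4719, 0.3625, 0.0158]
tool_rot: [-0.0, 0.707, 0.707, 0.001]
contact_force: [0.2, 0.7, 3.3]
gripper_width: 0.531
grasp_force: 30.8
```

Call:
arm_command(
  commands=[0, 0, 0, 0, 0, 0, 0.4, 0, 0, 0, 0, 0, 0, 0.4, 0, 0, 0, 0, 0, 0, 0.4],
)

```text
t: 2.25
eef_pos: [0.4719, 0.3625, 0.0158]
tool_rot: [-0.0, 0.707, 0.707, 0.001]
contact_force: [-1.5, -0.2, 7.7]
gripper_width: 0.533
grasp_force: 31.2
```

Call:
arm_command(
  commands=[0, 0, -0.02, 0, 0, 0, 0.4, 0, 0, -0.06, 0, 0, 0, 0.4, 0, 0, -0.1, 0, 0, 0, 0.4, -0.03, 0.011, -0.12, 0, 0, 0, 0.4, -0.07, 0.025, -0.12, 0, 0, 0, 0.4, -0.11, 0.04, -0.12, 0, 0, 0, 0.4, -0.15, 0.055, -0.12, 0, 0, 0, 0.4, -0.19, 0.069, -0.12, 0, 0, 0, 0.4],
)

```text
t: 3.05
eef_pos: [0.5404, 0.17, 0.1348]
tool_rot: [0.0, 0.707, 0.707, 0.0]
contact_force: [1.1, 0.9, -0.6]
gripper_width: 0.53
grasp_force: 31.0
```

Call:
arm_command(
  commands=[-0.04, 0.015, 0, 0, 0, 0, 0.4, -0.08, 0.029, 0, 0, 0, 0, 0.4, -0.12, 0.044, 0, 0, 0, 0, 0.4, -0.16, 0.058, 0, 0, 0, 0, 0.4, -0.195, 0.07, 0, 0, 0, 0, 0.4, -0.22, 0.079, 0, 0, 0, 0, 0.4, -0.225, 0.081, 0, 0, 0, 0, 0.4, -0.225, 0.081, 0, 0, 0, 0, 0.4],
)

```text
t: 3.85
eef_pos: [0.621, -0.0546, 0.1344]
tool_rot: [0.0, 0.708, 0.706, -0.0]
contact_force: [0.3, 0.4, -0.2]
gripper_width: 0.528
grasp_force: 31.0
```

Run:
```python
from h import *
from station import *
o=get_obs();print(o["eef_pos"],o["t"],o["gripper_width"],o["grasp_force"]);go(o,[.623,-.053,.026])
c0=pickle.load(open("top.pkl","rb"))
w=toworld(c0,[(263.1,161.6),(291.9,162.1),(320.9,162.6),(350.1,163.1)],.018);print(w.round(4).tolist())
c=read_camera("wrist");print(topix(c,w).round().tolist())
cv2.imwrite("pics/w2.png",c["img"][:,:,::-1])
```

```text
[ 0.62096216 -0.05458671  0.13442478] 3.85 0.5283133042877026 30.988656878471375
tool x,y: [[0.002, 1.0, -0.0], [1.0, -0.002, 0.0]] shift [0.0016 0.002  0.1084]
[[0.6219, 0.0857, 0.018], [0.6225, 0.0164, 0.018], [0.623, -0.0534, 0.018], [0.6236, -0.1237, 0.018]]
[[278.0, 10.0], [279.0, 112.0], [279.0, 201.0], [280.0, 277.0]]
```

View pics/w2.png

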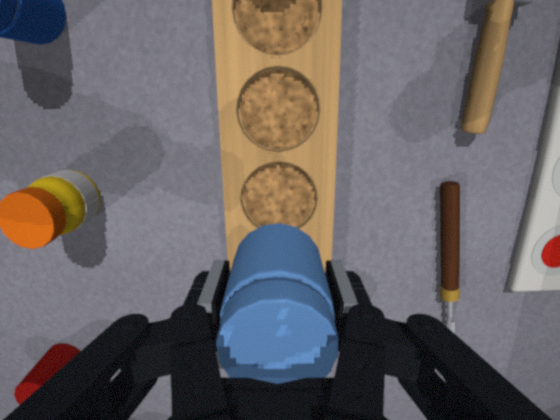

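Wrist view: wells A, B and C appear at (277,10), (278,110) and (279,199), within 2 px of the prediction, and the pot is held upright. I'll lower it into C.

Call:
arm_command(
  commands=[0.002, 0.002, 0.03, 0, 0, 0, 0.4, 0.002, 0.002, 0.06, 0, 0, 0, 0.4, 0.002, 0.002, 0.085, 0, 0, 0, 0.4, 0.002, 0.002, 0.097, 0, 0, 0, 0.4, 0.002, 0.002, 0.103, 0, 0, 0, 0.4, 0.002, 0.002, 0.107, 0, 0, 0, 0.4, 0.002, 0.002, 0.107, 0, 0, 0, 0.4, 0.002, 0.002, 0.107, 0, 0, 0, 0.4],
)

```text
t: 4.7
eef_pos: [0.6238, -0.0514, 0.0283]
tool_rot: [0.001, 0.707, 0.707, 0.001]
contact_force: [-0.0, 0.7, -0.7]
gripper_width: 0.531
grasp_force: 31.0
```

Call:
arm_command(
  commands=[0, 0, 0.002, 0, 0, 0, 0.4, 0, 0, 0.002, 0, 0, 0, 0.4, 0, 0, 0.002, 0, 0, 0, 0.55, 0, 0, 0.002, 0, 0, 0, 0.6, 0, 0, 0.002, 0, 0, 0, 0.75, 0, 0, 0.002, 0, 0, 0, 0.8, 0, 0, 0.002, 0, 0, 0, 0.8, 0, 0, -0.02, 0, 0, 0, 0.8],
)

```text
t: 5.5
eef_pos: [0.6208, -0.0512, 0.045]
tool_rot: [-0.002, 0.707, 0.707, -0.002]
contact_force: [0.6, 1.3, 1.2]
gripper_width: 0.806
grasp_force: 0.0
```

Call:
arm_command(
  commands=[0, 0, -0.04, 0, 0, 0, 0.8, 0, 0, -0.08, 0, 0, 0, 0.85, 0.02, -0.026, -0.1, 0, 0, 0, 0.85, 0.05, -0.064, -0.1, 0, 0, 0, 0.85, 0.08, -0.103, -0.1, 0, 0, 0, 0.85, 0.11, -0.142, -0.1, 0, 0, 0, 0.85, 0.143, -0.184, -0.1, 0, 0, 0, 0.85, 0.143, -0.184, -0.1, 0, 0, 0, 0.85],
)

```text
t: 6.3
eef_pos: [0.4338, 0.095, 0.1467]
tool_rot: [-0.002, 0.705, 0.71, -0.001]
contact_force: [0.9, 0.4, -1.1]
gripper_width: 0.851
grasp_force: 0.0
```

Call:
arm_command(
  commands=[0, 0, 0, 0, 0, 0, 0.85, 0, 0, 0, 0, 0, 0, 0.85],
)

```text
t: 6.5
eef_pos: [0.4402, 0.0911, 0.1477]
tool_rot: [0.0, 0.707, 0.707, 0.001]
contact_force: [0.7, -0.4, -0.0]
gripper_width: 0.849
grasp_force: 0.0
```

```bash
cat > look.py <<'E'
from h import *
from station import *
import sys
t=[float(v) for v in sys.argv[2:5]]
o=get_obs();print(o["eef_pos"],o["t"],o["gripper_width"]);go(o,t[:2]+[.014])
c=read_camera("wrist");print(topix(c,[t]).round(1))
cv2.imwrite("pics/"+sys.argv[1],c["img"][:,:,::-1])
E
python3 look.py w3.png .4378 .0918 .066
```

```text
[0.44016402 0.09107139 0.14770623] 6.5 0.8494194835390734
tool x,y: [[0.001, 1.0, 0.0], [1.0, -0.001, 0.001]] shift [ 0.0007 -0.0026  0.1337]
[[273.2 216.6]]
```

View pics/w3.png

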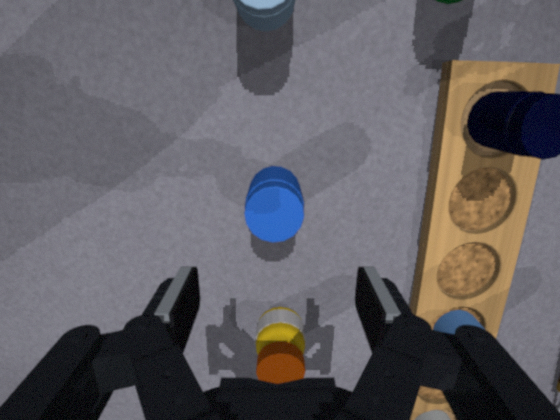

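Wrist view: the mid lid is at (275,211) and was predicted at (273,217), so it agrees to within 4 mm. Soft stands in the third middle well (458,328). I'll grasp mid.

Call:
arm_command(
  commands=[0.002, -0.002, 0.05, 0, 0, 0, 0.85, 0.002, -0.002, 0.09, 0, 0, 0, 0.85, 0.002, -0.002, 0.12, 0, 0, 0, 0.85, 0.002, -0.002, 0.133, 0, 0, 0, 0.85, 0.002, -0.002, 0.133, 0, 0, 0, 0.85, 0.002, -0.002, 0.133, 0, 0, 0, 0.4, 0.002, -0.002, 0.133, 0, 0, 0, 0.4, 0.002, -0.002, 0.133, 0, 0, 0, 0.4],
)

```text
t: 7.35
eef_pos: [0.4381, 0.0936, 0.0152]
tool_rot: [0.001, 0.707, 0.707, 0.001]
contact_force: [1.6, -1.6, 1.1]
gripper_width: 0.527
grasp_force: 30.8
```

Call:
arm_command(
  commands=[0, 0, 0, 0, 0, 0, 0.4, 0, 0, 0, 0, 0, 0, 0.4, 0, 0, -0.02, 0, 0, 0, 0.4, 0, 0, -0.05, 0, 0, 0, 0.4, 0, 0, -0.09, 0, 0, 0, 0.4, 0, 0, -0.12, 0, 0, 0, 0.4, 0, 0, -0.12, 0, 0, 0, 0.4],
)

```text
t: 8.05
eef_pos: [0.4394, 0.0946, 0.1379]
tool_rot: [0.001, 0.707, 0.707, 0.004]
contact_force: [0.6, 1.2, -2.0]
gripper_width: 0.529
grasp_force: 31.2
```

Call:
arm_command(
  commands=[-0.012, 0.03, 0, 0, 0, 0, 0.4, -0.03, 0.07, 0, 0, 0, 0, 0.4, -0.047, 0.11, 0, 0, 0, 0, 0.4, -0.064, 0.15, 0, 0, 0, 0, 0.4, -0.075, 0.177, 0, 0, 0, 0, 0.4, -0.078, 0.184, 0, 0, 0, 0, 0.4, -0.078, 0.184, 0, 0, 0, 0, 0.4, -0.078, 0.184, 0, 0, 0, 0, 0.4],
)

```text
t: 8.85
eef_pos: [0.6194, 0.0163, 0.1333]
tool_rot: [-0.001, 0.707, 0.707, -0.001]
contact_force: [0.3, 0.2, -0.6]
gripper_width: 0.53
grasp_force: 31.3
```

Call:
arm_command(
  commands=[0.001, 0.002, 0.03, 0, 0, 0, 0.4, 0.001, 0.002, 0.06, 0, 0, 0, 0.4, 0.001, 0.002, 0.085, 0, 0, 0, 0.4, 0.001, 0.002, 0.097, 0, 0, 0, 0.4, 0.001, 0.002, 0.103, 0, 0, 0, 0.4, 0.001, 0.002, 0.107, 0, 0, 0, 0.4, 0.001, 0.002, 0.107, 0, 0, 0, 0.4, 0.001, 0.002, 0.107, 0, 0, 0, 0.4],
)

```text
t: 9.65
eef_pos: [0.6238, 0.0166, 0.0283]
tool_rot: [0.0, 0.707, 0.707, 0.001]
contact_force: [1.0, 0.8, -1.5]
gripper_width: 0.53
grasp_force: 31.3
```

Call:
arm_command(
  commands=[0, 0, 0.003, 0, 0, 0, 0.4, 0, 0, 0.003, 0, 0, 0, 0.4, 0, 0, 0.003, 0, 0, 0, 0.55, 0, 0, 0.003, 0, 0, 0, 0.6, 0, 0, 0.003, 0, 0, 0, 0.75, 0, 0, 0.003, 0, 0, 0, 0.8, 0, 0, 0.003, 0, 0, 0, 0.8, 0, 0, -0.02, 0, 0, 0, 0.8],
)

```text
t: 10.45
eef_pos: [0.6207, 0.0166, 0.0449]
tool_rot: [-0.002, 0.707, 0.707, -0.002]
contact_force: [0.2, 0.0, 0.1]
gripper_width: 0.806
grasp_force: 0.0
```

Call:
arm_command(
  commands=[0, 0, -0.04, 0, 0, 0, 0.8, 0, 0, -0.08, 0, 0, 0, 0.85, 0.03, -0.025, -0.1, 0, 0, 0, 0.85, 0.07, -0.057, -0.1, 0, 0, 0, 0.85, 0.11, -0.09, -0.1, 0, 0, 0, 0.85, 0.15, -0.123, -0.1, 0, 0, 0, 0.85, 0.19, -0.156, -0.1, 0, 0, 0, 0.85, 0.231, -0.19, -0.1, 0, 0, 0, 0.85],
)

```text
t: 11.25
eef_pos: [0.438, 0.2411, 0.1475]
tool_rot: [-0.0, 0.707, 0.707, 0.0]
contact_force: [1.1, 0.2, 1.2]
gripper_width: 0.851
grasp_force: 0.0
```

Call:
arm_command(
  commands=[0, 0, 0, 0, 0, 0, 0.85, 0, 0, 0, 0, 0, 0, 0.85, 0, 0, 0, 0, 0, 0, 0.85],
)

```text
t: 11.55
eef_pos: [0.4403, 0.2388, 0.1474]
tool_rot: [0.0, 0.708, 0.707, 0.0]
contact_force: [0.4, -0.0, 0.7]
gripper_width: 0.849
grasp_force: 0.0
```

```bash
python3 look.py w4.png .4324 .2458 .066
```

```text
[0.44028717 0.23875931 0.14744629] 11.55 0.8487727516160473
tool x,y: [[0.002, 1.0, -0.0], [1.0, -0.002, 0.001]] shift [ 0.0071 -0.008   0.1334]
[[265.5 208.3]]
```

View pics/w4.png

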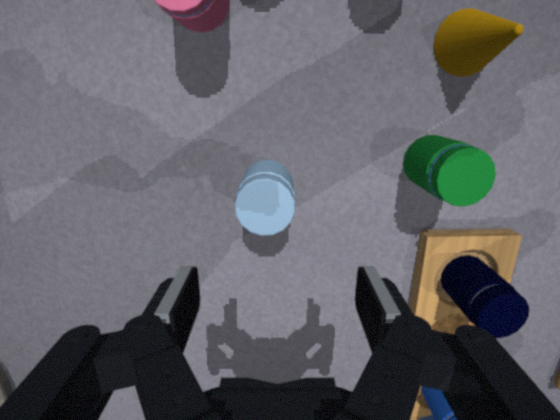

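Wrist view: the pale lid is at (265,206) and was predicted at (265,208), with clear space around it. I'll grasp it.

Call:
arm_command(
  commands=[0.008, -0.008, 0.05, 0, 0, 0, 0.85, 0.008, -0.008, 0.09, 0, 0, 0, 0.85, 0.008, -0.008, 0.12, 0, 0, 0, 0.85, 0.008, -0.008, 0.133, 0, 0, 0, 0.85, 0.008, -0.008, 0.133, 0, 0, 0, 0.85, 0.008, -0.008, 0.133, 0, 0, 0, 0.4, 0.008, -0.008, 0.133, 0, 0, 0, 0.4, 0.008, -0.008, 0.133, 0, 0, 0, 0.4],
)

```text
t: 12.4
eef_pos: [0.4328, 0.2482, 0.0159]
tool_rot: [0.0, 0.707, 0.707, 0.002]
contact_force: [0.8, -1.5, 6.0]
gripper_width: 0.533
grasp_force: 30.8
```

Call:
arm_command(
  commands=[0, 0, 0, 0, 0, 0, 0.4, 0, 0, 0, 0, 0, 0, 0.4, 0, 0, -0.02, 0, 0, 0, 0.4, 0, 0, -0.05, 0, 0, 0, 0.4, 0, 0, -0.09, 0, 0, 0, 0.4, 0, 0, -0.12, 0, 0, 0, 0.4, 0, 0, -0.12, 0, 0, 0, 0.4],
)

```text
t: 13.1
eef_pos: [0.4339, 0.2496, 0.1388]
tool_rot: [0.0, 0.707, 0.707, 0.004]
contact_force: [1.1, 0.8, -1.2]
gripper_width: 0.53
grasp_force: 31.1
```

Call:
arm_command(
  commands=[-0.02, 0.01, 0, 0, 0, 0, 0.4, -0.05, 0.026, 0, 0, 0, 0, 0.4, -0.085, 0.044, 0, 0, 0, 0, 0.4, -0.12, 0.061, 0, 0, 0, 0, 0.4, -0.155, 0.079, 0, 0, 0, 0, 0.4, -0.19, 0.097, 0, 0, 0, 0, 0.4, -0.225, 0.115, 0, 0, 0, 0, 0.4, -0.26, 0.133, 0, 0, 0, 0, 0.4],
)

```text
t: 13.9
eef_pos: [0.5646, -0.0134, 0.134]
tool_rot: [-0.0, 0.707, 0.707, 0.0]
contact_force: [1.0, 0.2, -0.6]
gripper_width: 0.531
grasp_force: 31.1
```

Call:
arm_command(
  commands=[-0.035, 0.018, 0, 0, 0, 0, 0.4, -0.07, 0.036, 0, 0, 0, 0, 0.4, -0.1, 0.052, 0, 0, 0, 0, 0.4, -0.112, 0.058, 0, 0, 0, 0, 0.4, -0.112, 0.058, 0, 0, 0, 0, 0.4, -0.112, 0.058, 0, 0, 0, 0, 0.4, -0.112, 0.058, 0, 0, 0, 0, 0.4],
)

```text
t: 14.6
eef_pos: [0.6219, -0.1217, 0.1339]
tool_rot: [-0.001, 0.706, 0.708, 0.0]
contact_force: [0.2, 0.4, -1.3]
gripper_width: 0.529
grasp_force: 31.1
```

Call:
arm_command(
  commands=[-0.001, 0.001, 0.03, 0, 0, 0, 0.4, -0.001, 0.001, 0.06, 0, 0, 0, 0.4, -0.001, 0.001, 0.085, 0, 0, 0, 0.4, -0.001, 0.001, 0.097, 0, 0, 0, 0.4, -0.001, 0.001, 0.103, 0, 0, 0, 0.4, -0.001, 0.001, 0.107, 0, 0, 0, 0.4, -0.001, 0.001, 0.107, 0, 0, 0, 0.4, -0.001, 0.001, 0.107, 0, 0, 0, 0.4],
)

```text
t: 15.4
eef_pos: [0.6242, -0.1253, 0.0283]
tool_rot: [0.001, 0.707, 0.707, 0.001]
contact_force: [0.1, 0.7, -0.3]
gripper_width: 0.529
grasp_force: 31.1
```

Call:
arm_command(
  commands=[0, 0, 0.003, 0, 0, 0, 0.4, 0, 0, 0.003, 0, 0, 0, 0.4, 0, 0, 0.003, 0, 0, 0, 0.55, 0, 0, 0.003, 0, 0, 0, 0.6, 0, 0, 0.003, 0, 0, 0, 0.75, 0, 0, 0.003, 0, 0, 0, 0.8, 0, 0, 0.003, 0, 0, 0, 0.8, 0, 0, -0.02, 0, 0, 0, 0.8],
)

```text
t: 16.2
eef_pos: [0.6211, -0.1245, 0.0447]
tool_rot: [-0.002, 0.707, 0.707, -0.002]
contact_force: [-0.2, 0.0, 0.0]
gripper_width: 0.799
grasp_force: 0.0
```

Call:
arm_command(
  commands=[0, 0, -0.04, 0, 0, 0, 0.8, 0, 0, -0.08, 0, 0, 0, 0.85, -0.03, -0.005, -0.1, 0, 0, 0, 0.85, -0.07, -0.011, -0.1, 0, 0, 0, 0.85, -0.11, -0.017, -0.1, 0, 0, 0, 0.85, -0.16, -0.024, -0.1, 0, 0, 0, 0.85, -0.2, -0.031, -0.1, 0, 0, 0, 0.85, -0.242, -0.037, -0.1, 0, 0, 0, 0.85],
)

```text
t: 17.0
eef_pos: [0.5858, -0.3689, 0.1472]
tool_rot: [-0.0, 0.707, 0.707, 0.0]
contact_force: [1.7, 0.5, -0.2]
gripper_width: 0.85
grasp_force: 0.0
```

Call:
arm_command(
  commands=[0, 0, 0, 0, 0, 0, 0.85, 0, 0, 0, 0, 0, 0, 0.85, 0, 0, 0, 0, 0, 0, 0.85],
)

```text
t: 17.3
eef_pos: [0.587, -0.3656, 0.1469]
tool_rot: [-0.001, 0.707, 0.708, 0.0]
contact_force: [-0.5, 0.0, -0.3]
gripper_width: 0.85
grasp_force: 0.0
```

```bash
python3 look.py w5.png .5855 -.3666 .066
```

```text
[ 0.58702519 -0.36555392  0.14687616] 17.3 0.8504929645564038
tool x,y: [[-0.002, 1.0, 0.001], [1.0, 0.002, -0.0]] shift [-0.0012 -0.0015  0.1329]
[[274.5 219.4]]
```

View pics/w5.png

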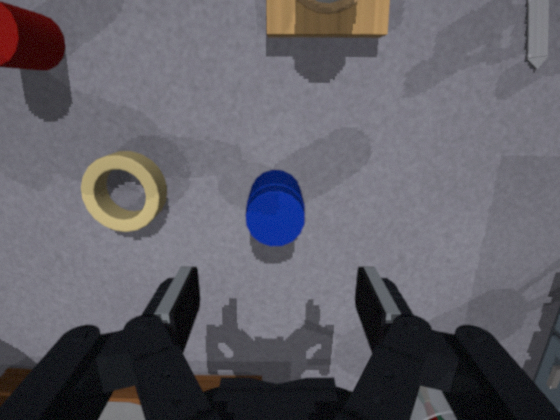

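Wrist view: the strong dark blue lid is at (275,216) and was predicted at (274,219). The tape roll at (125,190) is clear of the fingers, so I'll grasp.

Call:
arm_command(
  commands=[0, -0.001, 0.05, 0, 0, 0, 0.85, 0, -0.001, 0.09, 0, 0, 0, 0.85, 0, -0.001, 0.12, 0, 0, 0, 0.85, 0, -0.001, 0.133, 0, 0, 0, 0.85, 0, -0.001, 0.133, 0, 0, 0, 0.85, 0, -0.001, 0.133, 0, 0, 0, 0.4, 0, -0.001, 0.133, 0, 0, 0, 0.4, 0, -0.001, 0.133, 0, 0, 0, 0.4],
)

```text
t: 18.15
eef_pos: [0.5869, -0.368, 0.0166]
tool_rot: [0.002, 0.707, 0.707, 0.001]
contact_force: [-0.8, -0.0, 6.2]
gripper_width: 0.526
grasp_force: 31.2
```

Call:
arm_command(
  commands=[0, 0, 0, 0, 0, 0, 0.4, 0, 0, 0, 0, 0, 0, 0.4, 0, 0, -0.02, 0, 0, 0, 0.4, 0, 0, -0.05, 0, 0, 0, 0.4, 0, 0, -0.09, 0, 0, 0, 0.4, 0, 0, -0.12, 0, 0, 0, 0.4, 0, 0, -0.12, 0, 0, 0, 0.4],
)

```text
t: 18.85
eef_pos: [0.588, -0.3694, 0.1403]
tool_rot: [0.005, 0.707, 0.707, 0.001]
contact_force: [0.4, -0.8, -1.1]
gripper_width: 0.531
grasp_force: 31.0
```

Call:
arm_command(
  commands=[0.02, 0.002, 0, 0, 0, 0, 0.4, 0.06, 0.005, 0, 0, 0, 0, 0.4, 0.1, 0.008, 0, 0, 0, 0, 0.4, 0.14, 0.011, 0, 0, 0, 0, 0.4, 0.18, 0.014, 0, 0, 0, 0, 0.4, 0.22, 0.018, 0, 0, 0, 0, 0.4, 0.26, 0.021, 0, 0, 0, 0, 0.4, 0.3, 0.024, 0, 0, 0, 0, 0.4],
)

```text
t: 19.65
eef_pos: [0.609, -0.0655, 0.134]
tool_rot: [-0.0, 0.707, 0.707, -0.0]
contact_force: [0.6, 0.7, -1.1]
gripper_width: 0.531
grasp_force: 31.0
```

Call:
arm_command(
  commands=[0.04, 0.003, 0, 0, 0, 0, 0.4, 0.08, 0.006, 0, 0, 0, 0, 0.4, 0.12, 0.009, 0, 0, 0, 0, 0.4, 0.145, 0.011, 0, 0, 0, 0, 0.4, 0.153, 0.012, 0, 0, 0, 0, 0.4, 0.153, 0.012, 0, 0, 0, 0, 0.4, 0.153, 0.012, 0, 0, 0, 0, 0.4],
)

```text
t: 20.35
eef_pos: [0.6213, 0.0837, 0.1342]
tool_rot: [0.0, 0.708, 0.706, -0.001]
contact_force: [0.4, -0.6, -0.6]
gripper_width: 0.529
grasp_force: 31.0
```

Call:
arm_command(
  commands=[0.002, 0, 0.03, 0, 0, 0, 0.4, 0.002, 0, 0.06, 0, 0, 0, 0.4, 0.002, 0, 0.085, 0, 0, 0, 0.4, 0.002, 0, 0.097, 0, 0, 0, 0.4, 0.002, 0, 0.103, 0, 0, 0, 0.4, 0.002, 0, 0.107, 0, 0, 0, 0.4, 0.002, 0, 0.107, 0, 0, 0, 0.4, 0.002, 0, 0.107, 0, 0, 0, 0.4],
)

```text
t: 21.15
eef_pos: [0.6222, 0.0877, 0.0283]
tool_rot: [0.0, 0.707, 0.707, 0.001]
contact_force: [0.1, -0.3, -0.7]
gripper_width: 0.53
grasp_force: 31.0
```

Call:
arm_command(
  commands=[0, 0, 0.003, 0, 0, 0, 0.4, 0, 0, 0.003, 0, 0, 0, 0.4, 0, 0, 0.003, 0, 0, 0, 0.55, 0, 0, 0.003, 0, 0, 0, 0.6, 0, 0, 0.003, 0, 0, 0, 0.75, 0, 0, 0.003, 0, 0, 0, 0.8, 0, 0, 0.003, 0, 0, 0, 0.8, 0, 0, -0.02, 0, 0, 0, 0.8],
)

```text
t: 21.95
eef_pos: [0.6191, 0.0876, 0.0448]
tool_rot: [-0.002, 0.707, 0.707, -0.002]
contact_force: [0.7, -1.0, 0.7]
gripper_width: 0.801
grasp_force: 0.0
```

Call:
arm_command(
  commands=[0, 0, -0.04, 0, 0, 0, 0.8, 0, 0, -0.08, 0, 0, 0, 0.85, 0, 0, -0.12, 0, 0, 0, 0.85, 0.04, -0.03, -0.12, 0, 0, 0, 0.85, 0.09, -0.06, -0.12, 0, 0, 0, 0.85, 0.14, -0.09, -0.12, 0, 0, 0, 0.85, 0.19, -0.11, -0.12, 0, 0, 0, 0.85, 0.24, -0.13, -0.12, 0, 0, 0, 0.85],
)

```text
t: 22.75
eef_pos: [0.4994, 0.3069, 0.1675]
tool_rot: [-0.0, 0.707, 0.707, 0.0]
contact_force: [0.4, 0.7, 0.5]
gripper_width: 0.849
grasp_force: 0.0
```

Call:
arm_command(
  commands=[0.05, 0, 0, 0, 0, 0, 0.85, 0.1, 0, 0, 0, 0, 0, 0.85, 0.15, 0, 0, 0, 0, 0, 0.85, 0.15, 0, 0, 0, 0, 0, 0.85, 0.15, 0, 0, 0, 0, 0, 0.85, 0.15, 0, 0, 0, 0, 0, 0.85],
)

```text
t: 23.35
eef_pos: [0.5012, 0.4537, 0.1671]
tool_rot: [0.0, 0.708, 0.706, -0.0]
contact_force: [0.5, -1.0, 0.4]
gripper_width: 0.847
grasp_force: 0.0
```

Run:
```python
from h import *
from station import *
c=read_camera("top");a=cv2.resize(c["img"][130:198,200:410,::-1],(798,258),interpolation=cv2.INTER_CUBIC)
s=read_camera("side");b=cv2.resize(s["img"][165:300,240:400,::-1],(405,342),interpolation=cv2.INTER_CUBIC)
b=cv2.copyMakeBorder(b,0,0,0,393,cv2.BORDER_CONSTANT)
cv2.imwrite("pics/end.png",np.vstack([a,b]));pickle.dump(c,open("top2.pkl","rb".replace("r","w")))
# expected lid centres, crop px
w=np.array([[.6206,.1574,.076],[.622,.0862,.076],[.6225,.0168,.076],[.623,-.053,.076],[.6236,-.123,.076],[.6241,-.1929,.076]])
print(((topix(c,w)-[200,130]+.5)*3.8).round().tolist())
```

```text
[[117.0, 97.0], [236.0, 98.0], [352.0, 100.0], [469.0, 102.0], [586.0, 104.0], [703.0, 106.0]]
```

View pics/end.png

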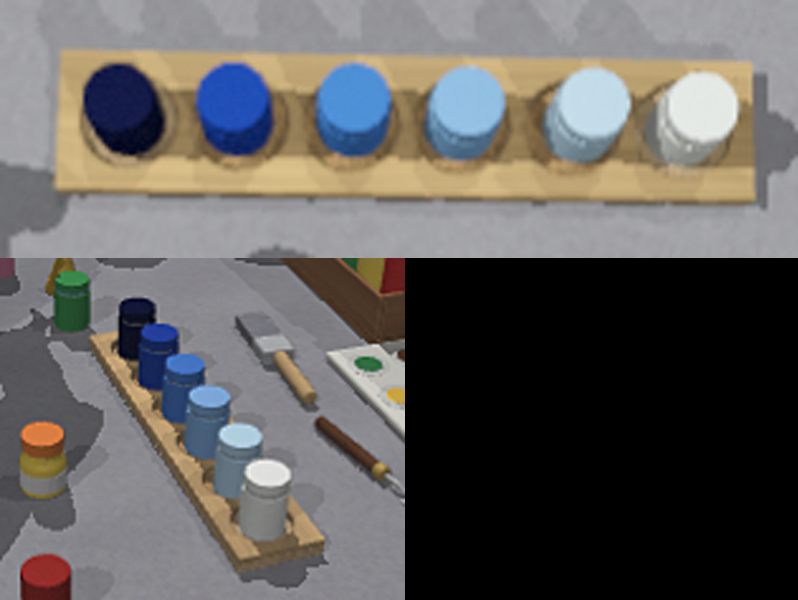

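The row is stepped navy→white. The lids are at (234,98), (354,100), (467,102) and (591,102), within 3 mm of their wells, and all stand upright with the arm clear. Handing in.

```bash
python3 -c "
from station import *
print(hand_in())"
```

```text
the job is handed in; nothing more can be done
None
```

The four blue pots stand upright in the middle wells, stepping from navy through deep, mid, soft and pale to white, with the arm clear; the job was handed in at about 23 s and no verdict came back.

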